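Press a porcelain flask into the foam of its storage case

TASK

Pack the square porcelain flask that lies on the table into its cutout in the foam of the wooden storage case: slip its neck under the wooden bridge with the flask tilted neck-down, then gently press the foot end down past the snug foam until the flask lies flat and fully home on the bottom of the cutout. Do not press hard on the porcelain, and leave the teacup in the case and the other things on the table where they are.

Things in the scene. Friction and masses are not known exactly. Their poses are not given: they have to be found in the camera images.
- flask: white porcelain flask with blue bands, lying on its side, about 0.4 kg, 148 mm long. Square body 100 (x, -50 to +50) x 50 (y) x 46 (z), gripped across its 50 mm; origin at the centre of the body's underside, z up. The round neck points to the flask's -x: diameter 30, axis 23 above the underside, with a lip of diameter 34 at x -98 to -90. The foot end face is at x +50.
- flask_mid (a point): the middle of the flask's square body, 23 mm above its underside
- flask_lip (a point): centre of the end face of the flask's lip, 98 mm from the body's middle
- case: open wooden case with dark grey foam insert, fixed on the table. Origin at table level under the place of the flask's body; the flask lies home with its axes parallel to the case's, neck to the case's -x. Outside x -120 to +96, y -62 to +122 mm; wood rim and foam top are 56 high, rigid.
- cutout (a point): centre of the cutout's firm foam bottom (gives 1 mm per 8 N), case (0, 0, 16) mm: where the flask's underside centre comes to lie; its top is then 6 mm above the foam top. Body part of the cutout: case x -54 to +56, y -28 to +28 (3 mm free each side, no room for fingers below the foam top). Neck slot: x -104 to -54, y -21 to +21, same bottom.
- bulges (a point): midway between two light grey rounded foam bulges in the side walls, case x +12 to +56, tops 48 mm above the table, 44 mm apart. The 50 mm wide flask rests on them, foot end up (some 16 degrees); a downward push of 6 to 18 N near its foot drives it between them. They give sideways like springs (2.5 N/mm each), then hold it by friction.
- bridge (a point): middle of the underside of the fixed wooden bridge over the neck slot: it spans case x -78 to -58, y -33 to +33 mm, underside 74 and top 84 above the table, posts at y +-23 to +-33 (46 clear between). The neck belongs under it; the bridge blocks it from straight above, so it goes in tilted about 18 degrees, neck down.
- teacup: blue teacup 66 mm across and 55 high, standing in a 72 mm square recess of the same foam at case x -69, y +72, its foot 16 above the table (its top stands 15 mm above the foam); origin at the centre of its foot
- bowl: blue bowl 124 mm across, 60 high, origin under its centre
- jar: brown jar 90 mm across, 110 high, origin under its centre
- vase: green vase 90 mm across, 150 high, origin under its centre
- brush: conservator's brush lying flat near the left side
Mind the look-alikes: they are no part of the job. Several things look just like the flask: the one meant starts farthest from the robot's base.

How it is judged:
By the outcome, as a careful person would: the job done as asked, in the order asked, and still so for the second after the job is handed in, with the robot touching nothing.
It also fails if it takes over 51 s, if anything falls off the work surface, if the arm or the gripper's body presses on something with over 40 N, if the wrist force passes 120 N, or if a joint passes its speed limit or range.

ROBOT

A 6-joint arm with a two-finger parallel gripper is mounted at the origin on the work surface. World frame = base frame: x ahead of the robot, y to its left, z up, the work surface at z = 0. Lengths are in m, angles in rad, forces in N, time in s.
With the tool pointing down it reaches from about 0.225 to 0.875 m from the base axis. Payload 3.4 kg.
Tool frame: the origin (TCP) lies between the finger pads; the fingertips stand 8 mm ahead of it and the grasp point (between the pads) lies 11 mm behind it; z points along the fingers, y is the line along which they close (so a half turn about z gives the same grasp; the last joint's range is limited). The gripper opens to 85 mm and grips with 20 to 120 N. Pads are 22 mm wide; open, the fingers measure 114 mm over their backs; the gripper's body (76 mm by 85 mm) begins 54 mm behind the grasp point. The pads swing forward as they close: fully open they stand 13 mm farther back than shut.
Start: joints at [1.116, 0.276, 1.505, -0, 1.361, -0.121], TCP at [0.188, 0.543, 0.239] pointing down, gripper open.
Joint ranges: [-2.89, 2.89], [-0.75, 2.08], [0.22, 2.7], [-1.18, 4.32], [0.11, 2.71], [-2.7, 2.7]. Speed limits (rad/s): [2.57, 2.57, 3.14, 3.14, 3.14, 3.14].

INTERFACE

Orientations are given as a unit quaternion [w, x, y, z].
In Python, from rig import manip gives the robot as it stands.
- The arm moves only by the tool move_arm, never from a script. Its argument "deltas" is a list that holds one entry, the list of rows, each a list of 5 numbers: the shift along the tool's x, y, z normalised to -1 to 1, where 1 is 80 cm, then the turn about the tool's z normalised to -1 to 1, where 1 is 120 degrees, then the closure, from -1 (fully open) to 1 (shut). In form: [[[tx, ty, tz, twist, grip], ...]]. A call has 1 to 12 rows; each row is the pose to reach, as a shift and turn from the pose commanded when the call began, along the tool's axes at that moment; what a row does not reach only later rows make up. A row lasts 1/10 s, in which the tool goes at most 50 mm and 8.59 degrees, less where a joint would pass 70% of its speed; a pose out of reach is approached as far as the arm can. A call with a number of a shift or a turn outside -1 to 1 is refused whole. A call with a gripper value outside its range is refused whole. The fingers move at their own pace and stop on an object; "squeeze" is the grip in N (left out, the last holds). Time passes only in rows, so rows that repeat a pose let the fingers close. It gives the time, the measured TCP pose, the force, the opening and the grip force at its end, in the units of the state.
- manip.get_state(): the state, without advancing time (a new reading comes with each control period).
- manip.get_image(name): name is "scene" or "top" or "wrist"; returns the picture (420x560x3 uint8, red, green, blue); there is no depth.
- manip.camera_params(name): a dict with "fx", "fy", "cx", "cy" (pixels), "R" (3x3) and "t" (3): a world point X has camera coordinates R X + t; the wrist camera has in their place "tool_from_camera" (4x4, takes a point from camera to tool coordinates, whose origin is the TCP and whose axes are the flange's). Camera axes: x right, y down, z forward; pixel columns grow to the right and rows downward; lengths in m; the calibration is good to about 2 mm. The wrist camera is an equidistant fisheye: a pixel r from the principal point sees the ray r / f radians off the axis. A picture is of the moment at which its call begins: read the wrist's pose just before it. camera_params takes no time and is no camera call.
- manip.sign_off(): hands the job in; it is judged then, once.
The state is a dict: "clock": time; "qpos": joint angles; "qd": joint speeds; "effort": joint torques, N m; "position": TCP position; "ee_rot": TCP orientation; "contact_force": force on the tool from outside, world axes, zero at the start; "moment": the same for the moment, N m; "width": finger opening in m; "gripper_force": force on a finger pad.
Only numpy, scipy, OpenCV 4.12 (cv2) and the standard library are available. Lean on these libraries where they do the work, as an engineer would, in place of code of your own. Each camera call takes 0.05 s, during which the arm holds its last target. There are 200 camera calls.

## Working session

There is one attempt and no reset: what is moved stays moved. The work goes in short steps, Python scripts to look and compute and a tool call to move; the robot and the scene stay as the last step left them, time stands still between calls to the robot, and variables do not carry over. Pictures are saved under pics/ and viewed, at most 10 in all, crops included, and the job is handed in when it is done.

Besides the shell and the picture viewer there is one more tool, called after "Call:" as a command line: name --argument value ..., lists and objects as JSON in quotes. move_arm: Moves the arm, as the interface text tells. Scaled input: -1 to 1 covers 80 cm each way for a shift and 120 degrees each way for a turn. Its arguments: {"type":"object","properties":{"deltas":{"type":"array","items":{"type":"array","items":{"type":"array","items":{"type":"number","minimum":-1,"maximum":1}}}},"squeeze":{"type":"number"}},"required":["deltas"]}

```bash
mkdir -p pics; ls; python3 - <<'E'
from rig import manip
import cv2,numpy as np
s=manip.get_state();print(s)
for n in("scene","top"):
    im=manip.get_image(n);cv2.imwrite(f"pics/{n}0.png",im[:,:,::-1]);p=manip.camera_params(n);print(n,p)
print(manip.camera_params("wrist"))
a=cv2.imread("pics/scene0.png");b=cv2.imread("pics/top0.png")
E
```

```text
pics
{'clock': 0.0, 'qpos': array([ 1.11599113e+00,  2.76595249e-01,  1.50614433e+00, -1.74429235e-05,
        1.36069306e+00, -1.20989614e-01]), 'qd': array([ 0.00125417,  0.00070181, -0.00090424, -0.00176687, -0.00043943,
        0.00094962]), 'effort': array([ 1.50122396e-03, -4.16768146e+01, -2.45806074e+01,  1.51522968e-04,
        1.08590856e-02,  5.34134060e-06]), 'position': array([0.18817497, 0.54278887, 0.23843509]), 'ee_rot': array([-2.53042547e-04,  1.66132039e-01,  9.86103088e-01, -8.84549215e-04]), 'contact_force': array([ 0.27495741,  0.36705857, -0.26907224]), 'moment': array([-0.02048529,  0.00115426, -0.01832535]), 'gripper_force': 0.0, 'width': 0.08531508553903332}
scene {'fx': 382.3931474710797, 'fy': 382.3931474710797, 'cx': 281.6435301989707, 'cy': 210.99096011288023, 'R': array([[-0.13484923,  0.99078627, -0.01257994],
       [ 0.73422283,  0.09138852, -0.6727295 ],
       [-0.66538148, -0.09995354, -0.73978157]]), 't': array([-0.06310651, -0.35251989,  1.50575399])}
top {'fx': 507.63800752976545, 'fy': 507.63800752976545, 'cx': 290.2965411330659, 'cy': 208.67913607766044, 'R': array([[ 0.01489076, -0.99985755,  0.00794616],
       [-0.9829981 , -0.0160933 , -0.18290912],
       [ 0.18301094, -0.0050874 , -0.98309771]]), 't': array([0.1208376 , 0.57320412, 1.11922285])}
{'fx': 325.19226210127806, 'fy': 325.19226210127806, 'cx': 281.2571821696728, 'cy': 210.33784724212242, 'tool_from_camera': array([[-5.55778168e-04, -9.51441247e-01, -3.07829897e-01,
         7.90029111e-02],
       [ 9.99999820e-01, -4.58836941e-04, -3.87297262e-04,
        -8.95681569e-05],
       [ 2.27246862e-04, -3.07830056e-01,  9.51441330e-01,
        -1.33989408e-01],
       [ 0.00000000e+00,  0.00000000e+00,  0.00000000e+00,
         1.00000000e+00]])}
```

View pics/scene0.png

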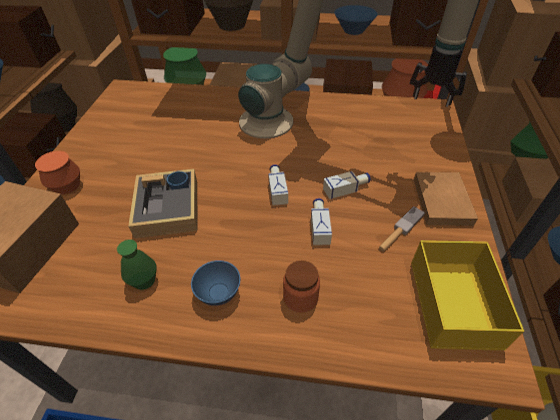

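View pics/top0.png

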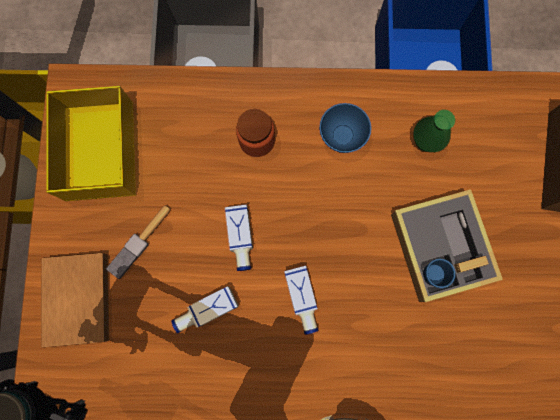

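The scene shows three flasks, at top-view pixels (238,237), (301,298) and (205,310). The base is near (325,420), so the one at (238,237) looks farthest. The case is at (447,245), with its bridge at (473,264) and the cup at (438,273). I'll compute the distances and confirm in a crop.

```bash
cat > h.py <<'E'
from rig import manip
import cv2,numpy as np
from scipy.spatial.transform import Rotation as Rn
def ray(n,uv,z):
    p=manip.camera_params(n);R=p["R"];t=p["t"]
    d=R.T@np.array([(uv[0]-p["cx"])/p["fx"],(uv[1]-p["cy"])/p["fy"],1]);c=-R.T@t
    return c+d*(z-c[2])/d[2]
def proj(n,X):
    p=manip.camera_params(n);q=p["R"]@np.array(X)+p["t"]
    return np.array([p["fx"]*q[0]/q[2]+p["cx"],p["fy"]*q[1]/q[2]+p["cy"]])
def wristray(uv,z,s):
    p=manip.camera_params("wrist");T=p["tool_from_camera"]
    v=(np.array(uv,float)-[p["cx"],p["cy"]])/p["fx"];r=np.hypot(*v)
    d=np.array([*(v/r*np.sin(r)),np.cos(r)])
    R=Rn.from_quat(s["ee_rot"],scalar_first=True).as_matrix()
    c=R@T[:3,3]+s["position"];d=R@T[:3,:3]@d
    return c+d*(z-c[2])/d[2]
E
python3 - <<'E'
from h import *
for uv in[(238,237),(301,298),(205,310)]:
    P=ray("top",uv,.046);print(uv,P.round(4),np.hypot(*P[:2]).round(3))
b=cv2.imread("pics/top0.png")
hsv=cv2.cvtColor(b,cv2.COLOR_BGR2HSV)
white=((hsv[...,1]<70)&(hsv[...,2]>140)).astype(np.uint8)
blue=((hsv[...,0]>100)&(hsv[...,0]<130)&(hsv[...,1]>80)&(hsv[...,2]>60)).astype(np.uint8)
m=cv2.morphologyEx(white|blue,cv2.MORPH_CLOSE,np.ones((3,3)))
m[:,:200]=0;m[:190]=0;m[280:]=0;m[:,265:]=0
cs,_=cv2.findContours(m,0,2);c=max(cs,key=cv2.contourArea);print(cv2.contourArea(c),cv2.minAreaRect(c))
# rim mask of case
y=((hsv[...,0]>15)&(hsv[...,0]<35)&(hsv[...,1]>60)&(hsv[...,2]>120)).astype(np.uint8);y[:,:385]=0;y[:,510:]=0;y[:180]=0;y[310:]=0
ys,xs=np.nonzero(y);r=cv2.minAreaRect(np.c_[xs,ys].astype(np.float32));print(r)
for q in cv2.boxPoints(r):print(q,ray("top",q,.056).round(4))
A=cv2.resize(b[190:285,205:275],None,fx=5,fy=5,interpolation=cv2.INTER_CUBIC)
B=cv2.resize(b[185:305,390:505],None,fx=3.9,fy=3.9,interpolation=cv2.INTER_CUBIC)
h=max(A.shape[0],B.shape[0]);C=np.zeros((h,A.shape[1]+B.shape[1],3),np.uint8);C[:A.shape[0],:A.shape[1]]=A;C[:B.shape[0],A.shape[1]:]=B
print(C.shape);cv2.imwrite("pics/crop1.png",C)
E
```

```text
(238, 237) [0.5044 0.2488 0.046 ] 0.562
(301, 298) [0.3687 0.1027 0.046 ] 0.383
(205, 310) [0.339  0.3169 0.046 ] 0.464
1127.5 ((239.02517700195312, 237.39141845703125), (64.49671173095703, 22.020723342895508), 82.50414276123047)
((448.6023864746094, 244.31350708007812), (99.17335510253906, 81.2282485961914), 71.91655731201172)
[394.6026  209.78284] [ 0.5719 -0.1105  0.056 ]
[471.8186  184.56946] [ 0.6346 -0.2919  0.056 ]
[502.60217 278.84418] [ 0.4178 -0.3503  0.056 ]
[425.38617 304.05756] [ 0.3594 -0.1743  0.056 ]
(475, 798, 3)
```

View pics/crop1.png

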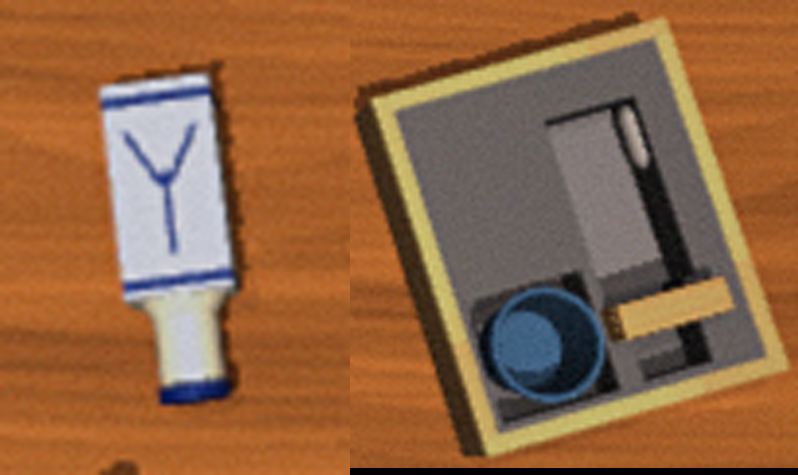

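The crop confirms it: the flask at (238,237) is 0.562 m from the base, against 0.464 and 0.383 m for the other two. Its neck points down in the image, towards the robot. The case's bridge and neck slot also face the robot.

The tool can't tilt, so I'll grip near the foot, lightly. Then I can lift with the neck drooping, and firm the grip at about 18°.

```bash
cat >> h.py <<'E'
def fit(loc,W):
    loc=np.array(loc,float);W=np.array(W)[:,:2];a=loc-loc.mean(0);b=W-W.mean(0)
    th=np.arctan2((a[:,0]*b[:,1]-a[:,1]*b[:,0]).sum(),(a*b).sum());c,s=np.cos(th),np.sin(th);R=np.array([[c,-s],[s,c]])
    o=W.mean(0)-R@loc.mean(0);return o,th,(W-(loc@R.T+o))
def move(target,yaw,s=None):
    # tool-frame scaled shift & twist so tool y is along yaw+90 (mod 180)
    s=s or manip.get_state();R=Rn.from_quat(s["ee_rot"],scalar_first=True).as_matrix()
    d=R.T@(np.array(target)-s["position"]);ty=np.array([-np.sin(yaw),np.cos(yaw),0]);v=R.T@ty
    a=np.arctan2(-v[0],v[1]);a=(a+np.pi/2)%np.pi-np.pi/2
    return (d/.8).round(4),round(np.degrees(a)/120,4),np.degrees(a)
E
python3 - <<'E'
from h import *
c=[(395.6,210.1),(471.3,189.6),(502.1,279.9),(425.4,302.2)]
o,th,r=fit([(.096,.122),(.096,-.062),(-.12,-.062),(-.12,.122)],[ray("top",p,.056) for p in c])
print("case",o,np.degrees(th),r.round(4).tolist())
f=lambda u,v:(205+u/5,190+v/5)
# top face corners; foot-left, foot-right, neck-right, neck-left
o,th,r=fit([(.05,.025),(.05,-.025),(-.05,-.025),(-.05,.025)],[ray("top",f(*p),.046) for p in[(100,88),(208,74),(236,290),(125,300)]])
print("flask",o,np.degrees(th),r.round(4).tolist())
x=o+.02*np.array([np.cos(th),np.sin(th)])
print(move([*x,.2],th))
E
```

```text
case [ 0.5130948  -0.25703395] 16.277428086852918 [[0.0002, 0.0002], [-0.0001, -0.0004], [0.0001, 0.0011], [-0.0002, -0.0009]]
flask [0.52655136 0.24851479] 8.562481105721497 [[0.0002, 0.0005], [0.0002, 0.0001], [-0.0013, -0.0009], [0.0008, 0.0002]]
(array([-0.5423, -0.1973,  0.0484]), np.float64(-0.2307), np.float64(-27.68918052406279))
```

Call:
move_arm --deltas '[[[-0.542, -0.197, 0.048, -0.231, -1], [-0.542, -0.197, 0.048, -0.231, -1], [-0.542, -0.197, 0.048, -0.231, -1], [-0.542, -0.197, 0.048, -0.231, -1], [-0.542, -0.197, 0.048, -0.231, -1], [-0.542, -0.197, 0.048, -0.231, -1], [-0.542, -0.197, 0.048, -0.231, -1], [-0.542, -0.197, 0.048, -0.231, -1], [-0.542, -0.197, 0.048, -0.231, -1], [-0.542, -0.197, 0.048, -0.231, -1], [-0.542, -0.197, 0.048, -0.231, -1], [-0.542, -0.197, 0.048, -0.231, -1]]]' --squeeze 20

```text
clock: 1.3
position: [0.5461, 0.252, 0.2002]
ee_rot: [-0.001, -0.074, 0.997, 0.0]
contact_force: [0.5, 1.2, 0.6]
width: 0.0854
gripper_force: 0.0
```

```bash
python3 - <<'E'
from h import *
s=manip.get_state();print(s["clock"],s["position"],s["ee_rot"],s["width"],s["contact_force"])
im=manip.get_image("wrist")[:,:,::-1].copy();cv2.imwrite("pics/w1.png",im)
E
```

```text
1.3 [0.54606341 0.25199131 0.20016729] [-1.05568138e-03 -7.41988442e-02  9.97242893e-01  1.69758781e-04] 0.08536116900226745 [0.47173368 1.18098771 0.59190064]
```

View pics/w1.png

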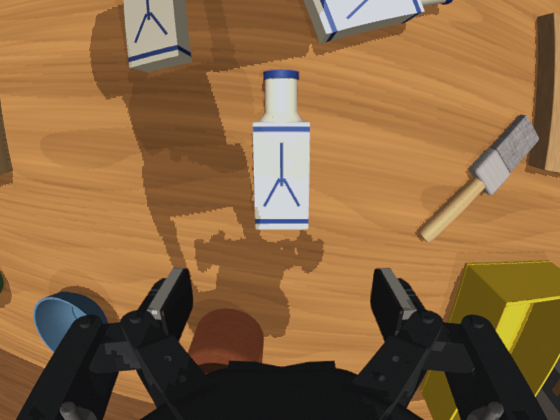

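The wrist view shows the flask upright. Its body top corners are (252,122), (310,122), (309,228) and (255,228), and the neck points up in the image. I'll measure it from these.

```bash
python3 - <<'E'
from h import *
s=manip.get_state()
P=[wristray(p,.046,s) for p in[(309,228),(255,228),(252.5,122.5),(310,122.5)]]
o,th,r=fit([(.05,.025),(.05,-.025),(-.05,-.025),(-.05,.025)],P)
print("flask",o,np.degrees(th),r.round(4).tolist(), wristray((282,72),.03,s))
th=np.radians(8.5)
for gx in(.03,.035):
  x=o+gx*np.array([np.cos(th),np.sin(th)]);print(x,move([*x,.2],th,s))
E
```

```text
flask [0.52791216 0.25030391] 8.888329964081736 [[-0.0006, 0.0007], [-0.0006, -0.0007], [0.0005, -0.0003], [0.0007, 0.0003]] [0.43291441 0.2363387  0.03      ]
[0.55758263 0.25473819] (array([-0.0153,  0.0003,  0.0006]), np.float64(0.0008), np.float64(0.09044362082986263))
[0.56252771 0.25547724] (array([-0.0216,  0.0003,  0.0006]), np.float64(0.0008), np.float64(0.09044362082986263))
```

Call:
move_arm --deltas '[[[-0.019, 0, 0.05, 0, -1], [-0.019, 0, 0.11, 0, -1], [-0.019, 0, 0.16, 0, -1], [-0.019, 0, 0.2, 0, -1], [-0.019, 0, 0.222, 0, -1], [-0.019, 0, 0.222, 0, -1], [-0.019, 0, 0.222, 0, 1], [-0.019, 0, 0.222, 0, 1], [-0.019, 0, 0.222, 0, 1], [-0.019, 0, 0.222, 0, 1], [-0.019, 0, 0.222, 0, 1], [-0.019, 0, 0.222, 0, 1]]]' --squeeze 20

```text
clock: 2.55
position: [0.5626, 0.2553, 0.0253]
ee_rot: [0.002, -0.075, 0.997, 0.001]
contact_force: [0.1, 1.7, 7.0]
width: 0.0497
gripper_force: 22.7
```

Call:
move_arm --deltas '[[[0, 0, -0.006, 0, 1], [0, 0, -0.012, 0, 1], [0, 0, -0.019, 0, 1], [0, 0, -0.025, 0, 1], [0, 0, -0.031, 0, 1], [0, 0, -0.038, 0, 1], [0, 0, -0.044, 0, 1], [0, 0, -0.05, 0, 1], [0, 0, -0.05, 0, 1]]]' --squeeze 20

```text
clock: 3.45
position: [0.562, 0.2548, 0.0642]
ee_rot: [0.001, -0.075, 0.997, 0.0]
contact_force: [-0.1, 0.6, -3.4]
width: 0.0498
gripper_force: 21.5
```

```bash
python3 - <<'E'
from h import *
s=manip.get_state();print(s["moment"],s["position"],s["contact_force"])
a=manip.get_image("scene")[:,:,::-1];w=manip.get_image("wrist")[:,:,::-1]
a=cv2.resize(a[190:270,270:370],(500,400),interpolation=cv2.INTER_CUBIC)
w=cv2.resize(w,(533,400))[:, 120:420]
cv2.imwrite("pics/c2.png",np.hstack([a,w]))
E
```

```text
[ 0.05228471 -0.14364523 -0.01821473] [0.56203978 0.25481014 0.06419437] [-0.11257339  0.55631937 -3.42630981]
```

View pics/c2.png

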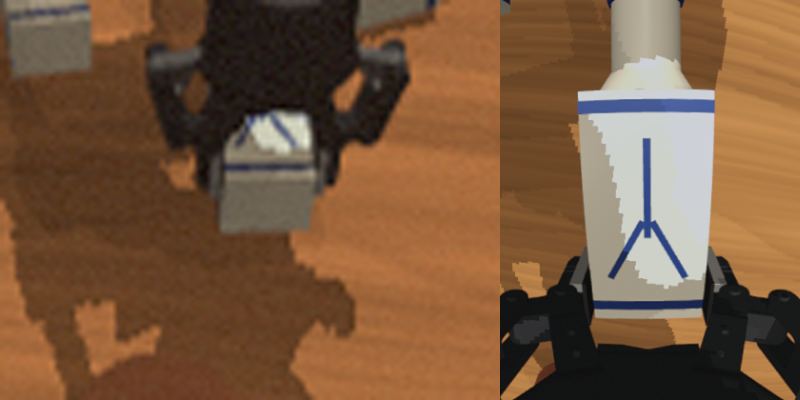

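The flask hangs in the grip. I'll get the tilt from the apparent widths of the body's top edges in the wrist view: neck edge about (208,97)–(352,95), foot edge about (220,332)–(333,333).

```bash
cat >> h.py <<'E'
def tilt(nk,ft,s):
    p=manip.camera_params("wrist");T=p["tool_from_camera"];R=Rn.from_quat(s["ee_rot"],scalar_first=True).as_matrix()
    def mid(a,b):
        D=[]
        for uv in(a,b):
            v=(np.array(uv,float)-[p["cx"],p["cy"]])/p["fx"];r=np.hypot(*v);D.append(np.array([*(v/r*np.sin(r)),np.cos(r)]))
        k=.05/np.linalg.norm(D[0]-D[1]);m=k*(D[0]+D[1])/2
        return R@(T[:3,:3]@m+T[:3,3])+s["position"]
    N,F=mid(*nk),mid(*ft);d=F-N
    return N,F,np.linalg.norm(d),np.degrees(np.arcsin(d[2]/np.linalg.norm(d)))
E
python3 - <<'E'
from h import *
s=manip.get_state()
k=560/533;g=lambda u,v:((u-380)*k,v*k)
print(tilt([g(578,92),g(715,91)],[g(594,317),g(704,317)],s))
print(tilt([g(578,92),g(715,91)],[g(595,317),g(703,317)],s))
E
```

```text
(array([0.4784635 , 0.24162196, 0.08396546]), array([0.57351074, 0.25696497, 0.08774736]), np.float64(0.09635189724890063), np.float64(2.2494870426355424))
(array([0.4784635 , 0.24162196, 0.08396546]), array([0.57519772, 0.25722918, 0.08566375]), np.float64(0.09799989261012533), np.float64(0.9929548378267525))
```

The flask stays level, at about 1–2°, so the grip doesn't slip under gravity. I'll set it down and regrip nearer the middle. Then I'll tilt it by lowering its foot onto the case's near wooden rim, where it can pivot in the light grip.

Call:
move_arm --deltas '[[[0, 0, 0.02, 0, 1], [0, 0, 0.035, 0, 1], [0, 0, 0.044, 0, 1], [0, 0, 0.05, 0, 1], [0, 0, 0.05, 0, -1], [0, 0, 0.05, 0, -1], [0, 0, 0.05, 0, -1], [0, 0, 0.05, 0, -1]]]' --squeeze 20

```text
clock: 4.35
position: [0.5616, 0.2547, 0.0234]
ee_rot: [0.0, -0.075, 0.997, 0.0]
contact_force: [-0.3, 0.3, 0.1]
width: 0.0855
gripper_force: 0.0
```

Call:
move_arm --deltas '[[[0.01, 0, 0, 0, -1], [0.021, 0, 0, 0, -1], [0.021, 0, 0, 0, -1], [0.021, 0, 0, 0, 1], [0.021, 0, 0, 0, 1], [0.021, 0, 0, 0, 1], [0.021, 0, 0, 0, 1], [0.021, 0, 0, 0, 1], [0.021, 0, 0, 0, 1]]]' --squeeze 20

```text
clock: 5.25
position: [0.5453, 0.2521, 0.0235]
ee_rot: [0.0, -0.075, 0.997, -0.0]
contact_force: [0.8, -0.7, 1.1]
width: 0.0499
gripper_force: 22.1
```

Call:
move_arm --deltas '[[[0, 0, -0.03, 0, 1], [0, 0, -0.07, 0, 1], [0, 0, -0.11, 0, 1], [0, 0, -0.15, 0, 1], [0, 0, -0.15, 0, 1]]]' --squeeze 20

```text
clock: 5.75
position: [0.5475, 0.2531, 0.1472]
ee_rot: [0.004, -0.075, 0.997, 0.001]
contact_force: [-0.5, 0.6, -2.9]
width: 0.0499
gripper_force: 22.8
```

```bash
python3 - <<'E'
from h import *
s=manip.get_state();print(s["clock"],s["moment"],s["position"],s["contact_force"],s["width"],s["gripper_force"])
w=manip.get_image("wrist")[:,:,::-1];cv2.imwrite("pics/w3.png",w)
th=np.radians(16.28);o=np.array([.5131,-.2570]);ex=np.array([np.cos(th),np.sin(th)])
for cx in(-.140,):print(move([*(o+cx*ex),s["position"][2]],th,s))
# foot / neck band edges
g=cv2.cvtColor(w,cv2.COLOR_BGR2HSV);b=((g[...,0]>100)&(g[...,0]<130)&(g[...,1]>80)&(g[...,2]>50)).astype(np.uint8)
b[:,:190]=0;b[:,370:]=0
n,l,st,c=cv2.connectedComponentsWithStats(b);print(st[st[:,4]>60])
E
```

```text
5.75 [ 0.02382162 -0.1959929   0.03428866] [0.54746999 0.25314198 0.14722514] [-0.50691594  0.579836   -2.93559726] 0.0498838152749404 22.818947732448578
(array([ 0.3111, -0.6475, -0.0038]), np.float64(-0.0641), np.float64(-7.692478664622046))
[[     0      0    560    420 229557]
 [   338      0     10     14     76]
 [   239      9     83     28   1555]
 [   210    148    142     15   1854]
 [   242    189     80    135   1405]
 [   227    345    110      8    753]]
```

View pics/w3.png

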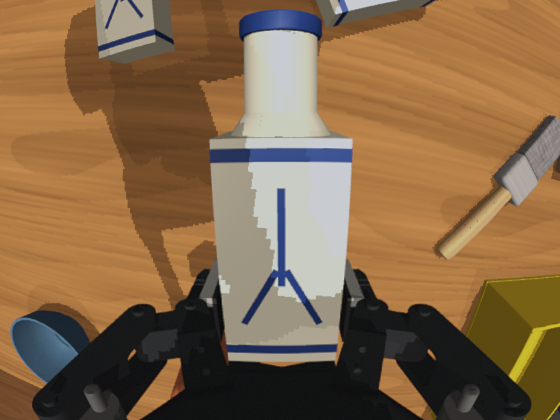

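The flask is level in the regrip at about x +19, with the neck up in the image. Next I'll move so the foot overlaps the case's near rim by about 6 mm.

Call:
move_arm --deltas '[[[0.02, -0.04, 0, -0.01, 1], [0.05, -0.1, 0, -0.03, 1], [0.317, -0.648, 0, -0.064, 1], [0.317, -0.648, 0, -0.064, 1], [0.317, -0.648, 0, -0.064, 1], [0.317, -0.648, 0, -0.064, 1], [0.317, -0.648, 0, -0.064, 1], [0.317, -0.648, 0, -0.064, 1], [0.317, -0.648, 0, -0.064, 1], [0.317, -0.648, 0, -0.064, 1], [0.317, -0.648, 0, -0.064, 1], [0.317, -0.648, 0, -0.064, 1]]]'

```text
clock: 7.0
position: [0.3694, -0.2996, 0.1409]
ee_rot: [-0.001, -0.141, 0.99, 0.002]
contact_force: [1.2, 0.4, -3.6]
width: 0.0496
gripper_force: 22.9
```

Call:
move_arm --deltas '[[[0, 0, 0, 0, 1], [0, 0, 0, 0, 1], [0, 0, 0, 0, 1]]]'

```text
clock: 7.3
position: [0.3707, -0.2965, 0.1416]
ee_rot: [-0.001, -0.142, 0.99, 0.002]
contact_force: [-0.1, 0.6, -3.1]
width: 0.0495
gripper_force: 23.2
```

```bash
cat >> h.py <<'E'
CTH=np.radians(16.28);CO=np.array([.5131,-.2570])
def case(p): 
    c,s=np.cos(CTH),np.sin(CTH);d=np.array(p[:2])-CO;return np.array([c*d[0]+s*d[1],-s*d[0]+c*d[1]])
def cw(x,y): 
    c,s=np.cos(CTH),np.sin(CTH);return CO+[c*x-s*y,s*x+c*y]
E
python3 - <<'E'
from h import *
s=manip.get_state();print(s["clock"],s["moment"],s["position"],s["contact_force"],case(s["position"]))
print(move([*cw(-.145,0),.0835],CTH,s))
w=manip.get_image("wrist")[:,:,::-1];cv2.imwrite("pics/w4.png",w)
E
```

```text
7.3 [ 0.06571875 -0.03314372  0.02108964] [ 0.37073563 -0.29651505  0.1416312 ] [-0.12822903  0.55770719 -3.1334892 ] [-0.14773333  0.00197861]
(array([-0.0035, -0.0028,  0.0726]), np.float64(-0.0), np.float64(-0.00037566561773782407))
```

View pics/w4.png

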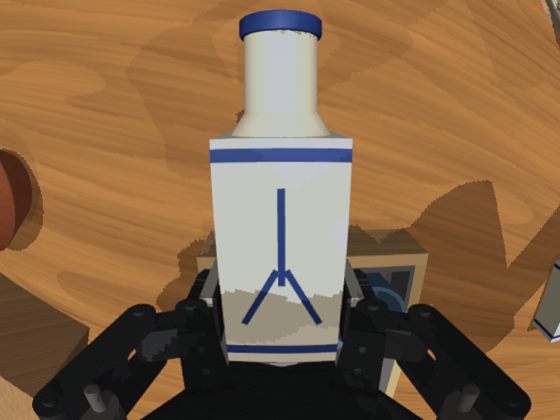

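The flask is held level over the near rim, at about row 240 in the image. I'll lower to just above the rim, then press down in small steps while watching the force.

Call:
move_arm --deltas '[[[-0.002, 0, 0.03, 0, 1], [-0.002, 0, 0.055, 0, 1], [-0.002, 0, 0.068, 0, 1], [-0.002, 0, 0.07, 0, 1], [-0.002, 0, 0.07, 0, 1]]]'

```text
clock: 7.85
position: [0.3735, -0.2975, 0.0874]
ee_rot: [0.0, -0.142, 0.99, 0.0]
contact_force: [-0.3, -0.0, -3.6]
width: 0.0496
gripper_force: 23.1
```

Call:
move_arm --deltas '[[[0, 0, 0.0025, 0, 1], [0, 0, 0.005, 0, 1], [0, 0, 0.005, 0, 1]]]'

```text
clock: 8.15
position: [0.3732, -0.2981, 0.0836]
ee_rot: [0.0, -0.142, 0.99, -0.0]
contact_force: [-0.5, 0.1, -3.5]
width: 0.0496
gripper_force: 23.1
```

Call:
move_arm --deltas '[[[0, 0, 0.0025, 0, 1], [0, 0, 0.005, 0, 1], [0, 0, 0.005, 0, 1]]]'

```text
clock: 8.45
position: [0.3731, -0.2981, 0.0793]
ee_rot: [0.0, -0.141, 0.99, -0.0]
contact_force: [0.2, -0.3, -4.5]
width: 0.0494
gripper_force: 23.2
```

Call:
move_arm --deltas '[[[0, 0, 0.0025, 0, 1], [0, 0, 0.004, 0, 1], [0, 0, 0.004, 0, 1]]]'

```text
clock: 8.75
position: [0.3717, -0.2985, 0.0772]
ee_rot: [-0.001, -0.142, 0.99, -0.0]
contact_force: [-7.2, -0.1, 7.9]
width: 0.0497
gripper_force: 24.9
```

Call:
move_arm --deltas '[[[0, 0, 0.0025, 0, 1], [0, 0, 0.004, 0, 1], [0, 0, 0.004, 0, 1]]]'

```text
clock: 9.05
position: [0.3706, -0.2988, 0.0744]
ee_rot: [-0.002, -0.143, 0.99, -0.001]
contact_force: [-10.3, -2.0, 13.6]
width: 0.0493
gripper_force: 26.4
```

The force is partly horizontal because the pivot needs the grip to move back as it goes down. I'll follow the arc: about 8 mm back and about 5 mm down.

Call:
move_arm --deltas '[[[0.003, 0, 0.0005, 0, 1], [0.005, 0, 0.002, 0, 1], [0.007, 0, 0.0035, 0, 1], [0.009, 0, 0.005, 0, 1], [0.01, 0, 0.006, 0, 1], [0.01, 0, 0.006, 0, 1]]]'

```text
clock: 9.65
position: [0.3655, -0.3003, 0.0682]
ee_rot: [0.0, -0.142, 0.99, -0.0]
contact_force: [-0.7, 1.9, 4.7]
width: 0.0499
gripper_force: 26.0
```

```bash
python3 - <<'E'
from h import *
s=manip.get_state();print(s["position"],s["contact_force"],case(s["position"]))
w=manip.get_image("wrist")[:,:,::-1];cv2.imwrite("pics/w5.png",w)
E
```

```text
[ 0.36551873 -0.30028145  0.0681701 ] [-0.71211798  1.85180601  4.70946785] [-0.1537969 -0.0001743]
```

View pics/w5.png

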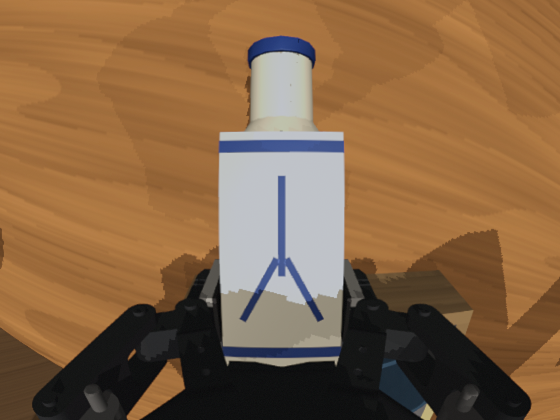

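The neck has dropped: the neck-edge width fell from 142 to 125 px, at (219,132)–(344,132). Now to get the angle.

```bash
python3 - <<'E'
from h import *
from scipy.optimize import brentq
def blue(f):
    w=cv2.imread(f);g=cv2.cvtColor(w,cv2.COLOR_BGR2HSV);b=((g[...,0]>100)&(g[...,0]<130)&(g[...,1]>80)&(g[...,2]>50)).astype(np.uint8);b[:,:190]=0;b[:,370:]=0
    n,l,st,c=cv2.connectedComponentsWithStats(b);return st[st[:,4]>300][1:]
s=manip.get_state();q=s["position"]
for f,nk,ft in(("pics/w4.png",[(209.5,138),(352,138)],[(225,362),(339,362)]),("pics/w5.png",[(219,132),(344,132)],[(222,357),(343,357)])):
    print(blue(f).tolist());N,F,L,t=tilt(nk,ft,s)
    print("N",case(N)-case(q),N[2]-q[2],"F",case(F)-case(q),F[2]-q[2],L,t)
E
```

```text
[[240, 10, 81, 27, 1527], [210, 148, 142, 15, 1881], [242, 189, 80, 135, 1409], [226, 345, 111, 8, 760]]
N [-0.06920823 -0.00014197] 0.02115326278226974 F [0.02446624 0.00030168] 0.030157796500486736 0.09410730179012222 5.490671522526311
[[248, 36, 67, 32, 974], [219, 140, 125, 12, 1409], [240, 176, 83, 145, 1552], [222, 347, 119, 11, 1080]]
N [-0.07008398  0.00011627] 0.004513671127391677 F [0.01665899 0.00049585] 0.035078569249577224 0.09197118705848775 19.410333153442142
```

Call:
move_arm --deltas '[[[0.0015, 0, 0.0015, 0, 1], [0.003, 0, 0.003, 0, 1], [0.004, 0, 0.0045, 0, 1], [0.004, 0, 0.0045, 0, 1], [0.004, 0, 0.0045, 0, 1]]]'

```text
clock: 10.2
position: [0.3624, -0.3013, 0.0643]
ee_rot: [0.0, -0.142, 0.99, -0.0]
contact_force: [1.7, -1.2, 0.8]
width: 0.0497
gripper_force: 26.3
```

Call:
move_arm --deltas '[[[0, 0, -0.02, 0, 1], [0, 0, -0.05, 0, 1], [0, 0, -0.08, 0, 1], [0, 0, -0.09, 0, 1], [0, 0, -0.09, 0, 1], [0, 0, -0.09, 0, 1]]]' --squeeze 30

```text
clock: 10.8
position: [0.3616, -0.3003, 0.1353]
ee_rot: [-0.001, -0.142, 0.99, 0.001]
contact_force: [-0.1, 1.1, -3.9]
width: 0.0499
gripper_force: 32.9
```

```bash
python3 - <<'E'
from h import *
s=manip.get_state();q=s["position"];print(q,s["contact_force"],case(q))
w=manip.get_image("wrist")[:,:,::-1];cv2.imwrite("pics/w6.png",w)
g=cv2.cvtColor(w,cv2.COLOR_BGR2HSV);b=((g[...,0]>100)&(g[...,0]<130)&(g[...,1]>80)&(g[...,2]>50)).astype(np.uint8);b[:,:190]=0;b[:,370:]=0
n,l,st,c=cv2.connectedComponentsWithStats(b);st=st[st[:,4]>300][1:];print(st.tolist())
x,y,ww,h,_=[k for k in st if 90<k[1]<170][0]
N,F,L,t=tilt([(x,y-7.5),(x+ww,y-7.5)],[(222,357),(343,357)],s)
v=np.array([case(N)[0]-case(q)[0],N[2]-q[2]-.011]);print(v,8.4-np.degrees(np.arctan2(v[1],-v[0])))
E
```

```text
[ 0.36162659 -0.30033051  0.13528427] [-0.13536097  1.14675582 -3.93010346] [-0.15754672  0.0008697 ]
[[250, 48, 63, 31, 850], [222, 142, 119, 12, 1254], [240, 176, 83, 144, 1458], [222, 347, 120, 11, 1167]]
[-0.06853447 -0.01291794] 19.074344946671225
```

The tilt is about 19°. I'll raise it, fly to a hover past the bridge, and check the case pose there in the wrist view.

```bash
python3 - <<'E'
from h import *
s=manip.get_state();print(move([*cw(.075,0),.18],CTH,s))
E
```

```text
(array([-0.2907, -0.0011, -0.0566]), np.float64(-0.0), np.float64(-0.0036933653402627343))
```

Call:
move_arm --deltas '[[[0, 0, -0.03, 0, 1], [0, 0, -0.055, 0, 1], [-0.03, -0.001, -0.056, 0, 1], [-0.08, -0.001, -0.056, 0, 1], [-0.13, -0.001, -0.056, 0, 1], [-0.18, -0.001, -0.056, 0, 1], [-0.23, -0.001, -0.056, 0, 1], [-0.27, -0.001, -0.056, 0, 1], [-0.29, -0.001, -0.056, 0, 1], [-0.29, -0.001, -0.056, 0, 1], [-0.29, -0.001, -0.056, 0, 1], [-0.29, -0.001, -0.056, 0, 1]]]'

```text
clock: 12.05
position: [0.5835, -0.2372, 0.1808]
ee_rot: [-0.001, -0.141, 0.99, 0.0]
contact_force: [1.1, -0.7, -3.0]
width: 0.0498
gripper_force: 33.1
```

```bash
python3 - <<'E'
from h import *
s=manip.get_state();q=s["position"];print(q,s["ee_rot"],s["contact_force"],case(q))
w=manip.get_image("wrist")[:,:,::-1];cv2.imwrite("pics/w7.png",w)
print(move([*cw(.060,0),.088],CTH,s))
E
```

```text
[ 0.58349157 -0.23717441  0.18075285] [-1.13573061e-03 -1.41081909e-01  9.89997186e-01  4.20095663e-04] [ 1.1187767  -0.74980759 -3.03268451] [ 0.07312684 -0.00070234]
(array([0.0162, 0.0007, 0.116 ]), np.float64(-0.0005), np.float64(-0.05900467050613086))
```

View pics/w7.png

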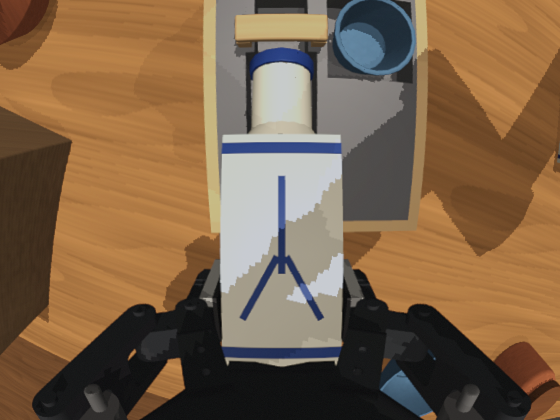

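The bridge top face spans columns 235–327, with its +x edge at row about 40. The lip sits centred before it, at columns 250–314. I'll check this against the case fit.

```bash
python3 - <<'E'
from h import *
s=manip.get_state();w=cv2.imread("pics/w7.png")
g=cv2.cvtColor(w,cv2.COLOR_BGR2HSV);m=((g[...,0]>15)&(g[...,0]<30)&(g[...,1]>70)&(g[...,2]>150)).astype(np.uint8)
k=m[5:60,228:335];ys,xs=np.nonzero(k);print(xs.min()+228,xs.max()+228,ys.min()+5,ys.max()+5)
print([ (r+5,int(k[r].sum()),w[r+5,280].tolist()) for r in range(5,45,3)])
for p in[(235,40),(327,40)]:print(case(wristray(p,.084,s)).round(4))
for p in[(236,14),(325,14)]:print(case(wristray(p,.084,s)).round(4))
for p in[(251,62),(315,62)]:print("lip",case(wristray(p,s["position"][2]-.030,s)).round(4))
cx,cy=[412,0][0],35
for p in[(333,35),(415,35)]:print("cup",case(wristray(p,.071,s)).round(4))
for r in(100,150,200):
    row=m[r];x=np.nonzero(row[:226])[0];print("rimL",r,x.min(),case(wristray((x.min(),r),.056,s)).round(4)) if len(x) else 0
E
```

```text
235 327 14 42
[(10, 0, [80, 81, 83]), (13, 0, [73, 92, 108]), (16, 92, [124, 178, 198]), (19, 92, [121, 173, 198]), (22, 93, [125, 178, 199]), (25, 93, [127, 180, 198]), (28, 93, [126, 179, 198]), (31, 93, [126, 178, 198]), (34, 93, [123, 174, 199]), (37, 92, [110, 160, 192]), (40, 0, [43, 63, 80]), (43, 0, [137, 140, 145]), (46, 0, [138, 142, 146]), (49, 0, [132, 64, 40])]
[-0.0563 -0.033 ]
[-0.0562  0.0313]
[-0.0761 -0.0324]
[-0.076   0.0301]
lip [-0.0297 -0.0156]
lip [-0.0297  0.016 ]
cup [-0.0632  0.0377]
cup [-0.0699  0.1033]
rimL 100 56 [-0.0301 -0.2097]
rimL 150 205 [ 0.0262 -0.0628]
rimL 200 138 [ 0.068  -0.1279]
```

The wrist view puts the case about 1 mm further in +x and 0.9 mm in −y than my fit, so I'll shift the case estimate by that.

```bash
sed -i 's/^CTH=.*/CTH=np.radians(16.28);CO=np.array([.5131,-.2570])+np.array([[.96,-.28],[.28,.96]])@[.001,-.0008]/' h.py; python3 - <<'E'
from h import *
s=manip.get_state();print(case(s["position"]))
for t in[(.062,.088),(.040,.0825),(.012,.0745),(.009,.072)]:print(move([*cw(t[0],0),t[1]],CTH,s))
E
```

```text
[ 7.22772876e-02 -5.64997574e-05]
(array([ 0.0127, -0.    ,  0.1164]), np.float64(-0.0006), np.float64(-0.07317907400575287))
(array([ 4.020e-02, -1.000e-04,  1.233e-01]), np.float64(-0.0006), np.float64(-0.07317907400575287))
(array([ 7.520e-02, -1.000e-04,  1.334e-01]), np.float64(-0.0006), np.float64(-0.07317907400575287))
(array([ 7.890e-02, -1.000e-04,  1.365e-01]), np.float64(-0.0006), np.float64(-0.07317907400575287))
```

Call:
move_arm --deltas '[[[0.013, 0, 0.03, 0, 1], [0.013, 0, 0.07, 0, 1], [0.013, 0, 0.1, 0, 1], [0.013, 0, 0.114, 0, 1], [0.013, 0, 0.116, 0, 1], [0.013, 0, 0.116, 0, 1], [0.013, 0, 0.116, 0, 1]]]'

```text
clock: 12.8
position: [0.5763, -0.2404, 0.0901]
ee_rot: [0.001, -0.141, 0.99, -0.001]
contact_force: [0.1, -0.5, -2.5]
width: 0.0493
gripper_force: 33.0
```

```bash
python3 - <<'E'
from h import *
s=manip.get_state();print(case(s["position"]),s["position"],s["contact_force"])
for t in[(.062,.088),(.040,.0825),(.012,.0745),(.009,.072)]:print(move([*cw(t[0],0),t[1]],CTH,s)[0])
E
```

```text
[ 0.0642884  -0.00099657] [ 0.57627401 -0.24042254  0.09011139] [ 0.06988627 -0.53284598 -2.48703304]
[0.0029 0.0013 0.0026]
[0.0304 0.0013 0.0094]
[0.0654 0.0013 0.0194]
[0.0692 0.0013 0.0225]
```

Call:
move_arm --deltas '[[[0.003, 0.001, 0.003, 0, 1], [0.012, 0.001, 0.005, 0, 1], [0.021, 0.001, 0.007, 0, 1], [0.03, 0.001, 0.0095, 0, 1], [0.039, 0.001, 0.012, 0, 1], [0.048, 0.001, 0.0145, 0, 1], [0.056, 0.001, 0.017, 0, 1], [0.06, 0.001, 0.018, 0, 1], [0.06, 0.001, 0.018, 0, 1]]]'

```text
clock: 13.7
position: [0.5284, -0.2526, 0.0741]
ee_rot: [-0.0, -0.141, 0.99, 0.0]
contact_force: [0.0, -0.1, -3.8]
width: 0.0494
gripper_force: 33.2
```

```bash
python3 - <<'E'
from h import *
s=manip.get_state();print(case(s["position"]),s["position"],s["contact_force"],s["moment"])
for t in[(.012,.0745),(.009,.072)]:print(move([*cw(t[0],0),t[1]],CTH,s)[0])
E
```

```text
[0.01493821 0.0007367 ] [ 0.52841672 -0.25259318  0.07405287] [ 0.0045048  -0.05422474 -3.79769705] [-0.00728017  0.11635767  0.0509103 ]
[ 0.0037 -0.0009 -0.0006]
[ 0.0074 -0.0009  0.0026]
```

No contact so far. I'll make the last few millimetres in slowly.

Call:
move_arm --deltas '[[[0.003, -0.001, 0, 0, 1], [0.006, -0.001, 0.001, 0, 1], [0.0075, -0.001, 0.002, 0, 1], [0.0075, -0.001, 0.003, 0, 1], [0.0075, -0.001, 0.003, 0, 1]]]'

```text
clock: 14.2
position: [0.5249, -0.2552, 0.0726]
ee_rot: [0.001, -0.142, 0.99, -0.001]
contact_force: [2.8, 1.8, 4.4]
width: 0.0494
gripper_force: 33.9
```

```bash
python3 - <<'E'
from h import *
s=manip.get_state();print(case(s["position"]),s["position"],s["contact_force"],s["moment"])
E
```

```text
[ 0.0108404  -0.00080662] [ 0.52491585 -0.25522337  0.07264705] [2.82736108 1.81810984 4.36619055] [ 0.15175912 -0.21425675 -0.04522042]
```

The flask is in contact with the bottom and the bulges at about 8 N, with the lip well under the bridge. I'll release, back off upward and look.

Call:
move_arm --deltas '[[[0, 0, 0, 0, 0.2], [0, 0, 0, 0, -0.3], [0, 0, 0, 0, -1], [0, 0, 0, 0, -1], [0, 0, 0, 0, -1], [0, 0, -0.03, 0, -1], [0, 0, -0.08, 0, -1], [0, 0, -0.13, 0, -1], [0, 0, -0.13, 0, -1], [0, 0, -0.13, 0, -1]]]' --squeeze 20

```text
clock: 15.2
position: [0.5236, -0.2551, 0.1765]
ee_rot: [0.001, -0.142, 0.99, -0.001]
contact_force: [-0.8, 0.6, -0.8]
width: 0.0852
gripper_force: 0.0
```

```bash
python3 - <<'E'
from h import *
s=manip.get_state();q=s["position"];print(q,s["contact_force"],case(q))
w=manip.get_image("wrist")[:,:,::-1];a=manip.get_image("scene")[:,:,::-1]
cv2.imwrite("pics/w8r.png",w);cv2.imwrite("pics/s8r.png",a)
a=cv2.resize(a[160:245,125:205],None,fx=4.9,fy=4.9,interpolation=cv2.INTER_CUBIC)[:416]
w=w[:416,150:550];cv2.imwrite("pics/c8.png",np.hstack([a,w]))
print(np.hstack([a,w]).shape)
E
```

```text
[ 0.52359209 -0.25511954  0.17646194] [-0.80452427  0.56090261 -0.76518136] [ 0.00959882 -0.00033586]
(416, 792, 3)
```

View pics/c8.png

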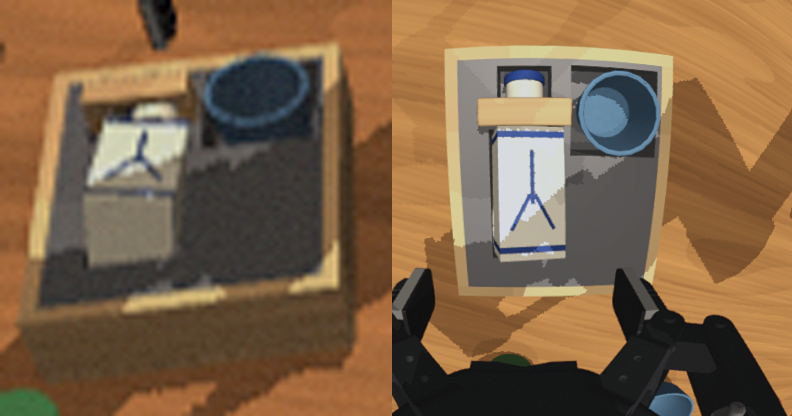

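The neck is under the bridge and the foot is resting up on the bulges. The flask's foot edge is at about (499–565, 260) in the crop, centred slightly to the +y side. I'll work out the exact position before pressing.

```bash
python3 - <<'E'
from h import *
s=manip.get_state();w=cv2.imread("pics/w8r.png");f=lambda u,v:(u-392+150,v)
P=[f(446,50),f(673,58),f(658,296),f(460,293)]
o,th,r=fit([(-.12,-.062),(-.12,.122),(.096,.122),(.096,-.062)],[wristray(p,.056,s) for p in P]);print("case",case(o),np.degrees(th),r.round(4).tolist())
for p in[f(478,124),f(571,124)]:print("bridge",case(wristray(p,.084,s)).round(4))
N,F,L,t=tilt([f(496,129),f(565,129)],[f(499,255),f(565,254)],s);print(case(N),N[2],case(F),F[2],L,t)
for z in(.09,.095,.1):print([case(wristray(f(*p),z,s)).round(4).tolist() for p in[(499,260),(565,258)]])
g=cv2.cvtColor(w,cv2.COLOR_BGR2HSV);b=((g[...,0]>105)&(g[...,0]<130)&(g[...,1]>100)&(g[...,2]>50)).astype(np.uint8);b[:,:230]=0;b[:,325:]=0
n,l,st,c=cv2.connectedComponentsWithStats(b);print([(k.tolist(),q.round(1).tolist()) for k,q in zip(st,c) if 80<k[4]<5000])
E
```

```text
case [0.00020832 0.00491951] 16.58836182773578 [[0.0007, -0.0007], [0.0023, -0.0029], [0.0021, 0.0061], [-0.0051, -0.0025]]
bridge [-0.0603 -0.0302]
bridge [-0.0603  0.0337]
[-0.05589895  0.00612872] 0.0716655175683511 [0.03638024 0.00741094] 0.0864670207922361 0.09346752442163311 9.111708906517503
[[0.0392, -0.0174], [0.0377, 0.0321]]
[[0.0367, -0.017], [0.0352, 0.0314]]
[[0.0342, -0.0166], [0.0328, 0.0307]]
[([262, 70, 40, 15, 357], [281.6, 75.4]), ([250, 131, 72, 13, 362], [285.2, 134.0]), ([269, 151, 43, 79, 312], [289.4, 197.8]), ([252, 242, 71, 12, 334], [287.8, 248.8])]
```

The flask's body seems to sit a few mm towards +y. I'll take fresh, settled wrist readings of the bridge and the flask's blue bands to quantify that.

```bash
cat > m.py <<'E'
from h import *
def meas(verbose=1):
    for i in range(2):
        s=manip.get_state();w=manip.get_image("wrist")[:,:,::-1]
    g=cv2.cvtColor(w,cv2.COLOR_BGR2HSV);H,S,V=[g[...,i] for i in range(3)]
    q=s["position"];print("TCP",case(q).round(4),q[2].round(4),s["ee_rot"].round(4),s["contact_force"].round(1))
    b=((H>105)&(H<130)&(S>100)&(V>50)).astype(np.uint8);b[:,:230]=0;b[:,335:]=0
    n,l,st,c=cv2.connectedComponentsWithStats(b)
    for k,cc in zip(st,c):
        if 80<k[4]<5000:print("blue",k.tolist(),cc.round(1),"@62/85:",*[case(wristray(cc,z,s)).round(4) for z in(.045,.062,.085)])
    m=((H>15)&(H<30)&(S>70)&(V>140)).astype(np.uint8)
    n,l,st,c=cv2.connectedComponentsWithStats(m)
    for k,cc in zip(st,c):
        if 600<k[4]<6000 and k[2]>70 and k[3]<50:print("bridge",k.tolist(),case(wristray(cc,.084,s)).round(4),[case(wristray(p,.084,s)).round(4).tolist() for p in[(k[0],cc[1]),(k[0]+k[2],cc[1])]])
    return s,w
E
python3 -c "
from m import *
s,w=meas();cv2.imwrite('pics/w9r.png',w)
"
```

```text
TCP [0.0086 0.0008] 0.1739 [-0.0014 -0.1415  0.9899  0.0012] [-0.4 -0.3 -0.2]
blue [260, 71, 40, 16, 367] [279.5  76.9] @62/85: [-0.0965 -0.0002] [-0.0947 -0.0002] [-0.0924 -0.0001]
blue [248, 133, 72, 12, 374] [283.2 136. ] @62/85: [-0.0485  0.0027] [-0.0499  0.0026] [-0.0517  0.0024]
blue [267, 153, 43, 80, 320] [287.3 200.2] @62/85: [0.0054 0.0062] [0.0005 0.0058] [-0.0061  0.0054]
blue [250, 244, 72, 13, 336] [286.4 251.8] @62/85: [0.0531 0.0057] [0.0451 0.0053] [0.0344 0.0049]
bridge [49, 10, 139, 39, 2466] [-0.1382 -0.1174] [[-0.1535, -0.1877], [-0.1304, -0.0635]]
bridge [232, 99, 96, 29, 2706] [-0.0676  0.0001] [[-0.0681, -0.0326], [-0.068, 0.033]]
bridge [68, 224, 115, 47, 762] [ 0.0341 -0.1411] [[0.0362, -0.1889], [0.032, -0.0755]]
bridge [425, 300, 128, 26, 776] [0.1093 0.1995] [[0.1003, 0.1315], [0.1297, 0.3208]]
```

The settled reading puts the bridge where my fit says. The lip is centred, but the foot is about 5 mm to +y and partly sunk, probably rolled. Closing the gripper on the foot part above the foam will square and centre it.

```bash
python3 - <<'E'
from h import *
s=manip.get_state();print(move([*cw(.030,0),.070],CTH,s), case(s["position"]),s["position"][2])
E
```

```text
(array([-0.0269, -0.0014,  0.1297]), np.float64(-0.0001), np.float64(-0.0071518763085822)) [0.00872623 0.00079138] 0.1738517560840077
```

Call:
move_arm --deltas '[[[-0.027, -0.001, 0.03, 0, -1], [-0.027, -0.001, 0.07, 0, -1], [-0.027, -0.001, 0.105, 0, -1], [-0.027, -0.001, 0.125, 0, -1], [-0.027, -0.001, 0.129, 0, -1], [-0.027, -0.001, 0.129, 0, -1], [-0.027, -0.001, 0.129, 0, -1]]]'

```text
clock: 16.1
position: [0.545, -0.2499, 0.073]
ee_rot: [0.0, -0.142, 0.99, -0.0]
contact_force: [0.7, -0.6, -0.4]
width: 0.0855
gripper_force: 0.0
```

```bash
python3 - <<'E'
from m import *
s,w=meas();cv2.imwrite('pics/w10r.png',w);print(move([*cw(.030,0),.070],CTH,s)[0])
E
```

```text
TCP [ 0.0317 -0.0015] 0.0734 [ 8.000e-04 -1.415e-01  9.899e-01 -6.000e-04] [-0.5  0.3  0.6]
blue [253, 3, 64, 29, 905] [284.2  13.2] @62/85: [-0.0963 -0.0001] [-0.0912 -0.0002] [-0.0842 -0.0003]
blue [236, 95, 99, 13, 990] [284.8 100.8] @62/85: [-0.0512  0.0002] [-0.0508  0.0001] [-0.0503 -0.0001]
blue [261, 130, 74, 142, 1269] [297.6 212.9] @62/85: [0.0067 0.007 ] [0.001  0.0062] [-0.0067  0.005 ]
blue [241, 294, 94, 17, 848] [287.3 302.6] @62/85: [0.063 0.002] [0.0515 0.0017] [0.0358 0.0012]
bridge [0, 74, 99, 34, 1488] [-0.063  -0.1039] [[-0.0693, -0.1409], [-0.0591, -0.0769]]
[0.0022 0.0019 0.0043]
```

Call:
move_arm --deltas '[[[0.002, 0.0015, 0.003, 0, -1], [0.002, 0.0015, 0.003, 0, -0.5], [0.002, 0.0015, 0.003, 0, 0], [0.002, 0.0015, 0.003, 0, 0.2], [0.002, 0.0015, 0.003, 0, 0.4], [0.002, 0.0015, 0.003, 0, 1], [0.002, 0.0015, 0.003, 0, 1], [0.002, 0.0015, 0.003, 0, 1]]]' --squeeze 20

```text
clock: 17.0
position: [0.5416, -0.2464, 0.0706]
ee_rot: [-0.001, -0.141, 0.99, 0.002]
contact_force: [-1.5, 6.0, 5.0]
width: 0.0528
gripper_force: 19.5
```

```bash
sed -i 's/b\[:,335:\]=0/b[:,370:]=0/' m.py; python3 - <<'E'
from m import *
s,w=meas();cv2.imwrite('pics/w11r.png',w);print(s["moment"],s["width"])
g=cv2.cvtColor(w,cv2.COLOR_BGR2HSV)
E
```

```text
TCP [0.0293 0.003 ] 0.0706 [-6.000e-04 -1.413e-01  9.900e-01  2.300e-03] [-2.   5.3  5.8]
blue [244, 6, 65, 30, 926] [276.5  16.3] @62/85: [-0.0963  0.0009] [-0.0913  0.001 ] [-0.0846  0.0013]
blue [230, 100, 113, 15, 1156] [284.9 106.8] @62/85: [-0.0506  0.0049] [-0.0505  0.0046] [-0.0503  0.0043]
blue [247, 136, 79, 143, 1336] [285.9 219.1] @62/85: [0.0067 0.0055] [0.0007 0.0051] [-0.0074  0.0047]
blue [230, 301, 111, 17, 1031] [284.3 309.4] @62/85: [0.0636 0.0048] [0.0515 0.0045] [0.0352 0.0042]
bridge [0, 75, 93, 39, 1657] [-0.0638 -0.0999] [[-0.0693, -0.1326], [-0.06, -0.0736]]
bridge [220, 347, 124, 16, 1408] [0.064  0.0037] [[0.065, -0.0278], [0.0654, 0.0343]]
[0.98903276 0.21051053 0.03908754] 0.052500370513006926
```

Grip width is 52.5 mm and the roll moment is 1 N·m, so the flask is rolled and wedged on one bulge. I'll lift the foot about 14 mm in the grip, with 4 mm of +x for bridge clearance, so it squares and centres.

Call:
move_arm --deltas '[[[-0.001, 0, -0.004, 0, 1], [-0.003, 0, -0.008, 0, 1], [-0.004, 0, -0.012, 0, 1], [-0.005, 0, -0.016, 0, 1], [-0.005, 0, -0.018, 0, 1], [-0.005, 0, -0.018, 0, 1], [-0.005, 0, -0.018, 0, 1]]]' --squeeze 25

```text
clock: 17.8
position: [0.5458, -0.2472, 0.0843]
ee_rot: [-0.0, -0.141, 0.99, 0.001]
contact_force: [-3.2, 3.2, -3.2]
width: 0.051
gripper_force: 26.1
```

```bash
python3 - <<'E'
from m import *
s,w=meas();cv2.imwrite('pics/w12r.png',w);print(s["moment"],s["width"])
print(move([*cw(.030,0),s["position"][2]],CTH,s))
E
```

```text
TCP [0.0332 0.001 ] 0.0843 [-5.000e-04 -1.413e-01  9.900e-01  8.000e-04] [-2.5  4.5 -3.9]
blue [249, 11, 63, 23, 843] [280.3  20.5] @62/85: [-0.0941  0.0007] [-0.0894  0.0007] [-0.0829  0.0008]
blue [230, 102, 112, 14, 1086] [284.9 108.1] @62/85: [-0.0462  0.0031] [-0.0461  0.0028] [-0.0461  0.0026]
blue [245, 136, 79, 140, 1230] [283.9 219.5] @62/85: [0.0156 0.0025] [0.0096 0.0024] [0.0015 0.0022]
blue [230, 300, 109, 13, 997] [283.5 306.6] @62/85: [0.0749 0.0024] [0.0631 0.0023] [0.0471 0.0021]
bridge [0, 147, 81, 46, 730] [-0.0242 -0.1317] [[-0.0257, -0.1572], [-0.0223, -0.0951]]
bridge [65, 226, 104, 46, 900] [ 0.0187 -0.0767] [[0.0206, -0.116], [0.0179, -0.0523]]
bridge [221, 329, 122, 25, 1566] [0.0677 0.0011] [[0.0687, -0.0313], [0.0689, 0.034]]
[ 0.82207148  0.56886279 -0.08932619] 0.05097524332393712
(array([ 0.004 , -0.0013,  0.    ]), np.float64(-0.0003), np.float64(-0.037747340319994445))
```

Call:
move_arm --deltas '[[[0, 0, -0.004, 0, 1], [0, 0, -0.008, 0, 1], [0, 0, -0.012, 0, 1], [0, 0, -0.012, 0, 1], [0, 0, -0.012, 0, 1]]]' --squeeze 25

```text
clock: 18.4
position: [0.5475, -0.2484, 0.095]
ee_rot: [0.001, -0.142, 0.99, -0.001]
contact_force: [-1.3, 1.5, -2.2]
width: 0.0498
gripper_force: 26.8
```

```bash
python3 - <<'E'
from m import *
s,w=meas();cv2.imwrite('pics/w13r.png',w);print(s["moment"],s["width"])
print(move([*cw(.030,0),s["position"][2]],CTH,s))
g=cv2.cvtColor(w,cv2.COLOR_BGR2HSV)
b=((g[...,0]>105)&(g[...,0]<130)&(g[...,1]>100)&(g[...,2]>50)).astype(np.uint8)
E
```

```text
TCP [ 0.0344 -0.0006] 0.0948 [ 1.100e-03 -1.416e-01  9.899e-01 -9.000e-04] [ 0.2  1.8 -3.1]
blue [252, 17, 61, 20, 742] [281.9  26.3] @62/85: [-0.092  -0.0003] [-0.0877 -0.0003] [-0.0818 -0.0003]
blue [230, 105, 110, 12, 1009] [284.6 110. ] @62/85: [-0.0438  0.0011] [-0.0439  0.001 ] [-0.044   0.0008]
blue [244, 137, 78, 136, 1192] [282.9 218.3] @62/85: [0.0199 0.0002] [0.0139 0.0002] [0.0058 0.0001]
blue [230, 300, 108, 11, 1005] [283.2 305.4] @62/85: [0.0826 0.0005] [0.0708 0.0005] [0.0548 0.0004]
bridge [224, 321, 115, 16, 1011] [0.0703 0.0008] [[0.0713, -0.033], [0.0712, 0.0319]]
[ 0.36806581 -0.05356014 -0.04589764] 0.050011593955037605
(array([ 0.0055,  0.0008, -0.    ]), np.float64(0.0), np.float64(0.0008493911473991755))
```

It's now square (width 50.0 mm) and centred, with little side force. I'll estimate its tilt and the grip location, then plan a held descent between the bulges.

```bash
python3 - <<'E'
from h import *
s=manip.get_state();q=s["position"]
from scipy.optimize import least_squares
# rays of neck band far edge (row105) & foot band near edge(row 311), lip ; unknown: O(x,z) & theta in case plane y~0.3mm
w=cv2.imread("pics/w13r.png");g=cv2.cvtColor(w,cv2.COLOR_BGR2HSV)
b=((g[...,0]>105)&(g[...,0]<130)&(g[...,1]>100)&(g[...,2]>50)).astype(np.uint8)
print([np.nonzero(b[r,220:350])[0][[0,-1]]+220 for r in(109,111,113,302,305,308) if b[r,220:350].any()])
def row(u,v): return [ (case(wristray((u,v),z,s))[0],z) for z in(.05,.1)]
# bands in w1 (level on table, TCP known) give band flask x
s1=dict(position=np.array([.54606,.25199,.20017]),ee_rot=np.array([-1.0557e-3,-.0741988,.9972429,1.7e-4]))
w1=cv2.imread("pics/w1.png");g=cv2.cvtColor(w1,cv2.COLOR_BGR2HSV);b1=((g[...,0]>105)&(g[...,0]<130)&(g[...,1]>100)&(g[...,2]>50)).astype(np.uint8);b1[:,:240]=0;b1[:,325:]=0
n,l,st,c=cv2.connectedComponentsWithStats(b1);c1=[cc for k,cc in zip(st,c) if 80<k[4]<3000]
o=np.array([.5279,.2503]);th=np.radians(8.9);bx=[(wristray(cc,.046,s1)[:2]-o)@[np.cos(th),np.sin(th)] for cc in c1];print("bands",np.round(bx,4))
n,l,st,c=cv2.connectedComponentsWithStats(b);cc=[x for k,x in zip(st,c) if 300<k[4]<3000 and 220<k[0]<260]
R=[row(*x) for x in cc];print(np.round(cc,1))
nb,yb,fb=bx[-3],bx[-2],bx[-1]
def pt(p,X): 
    x,z,t=p;return np.array([x+X[0]*np.cos(t)-X[1]*np.sin(t),z+X[0]*np.sin(t)+X[1]*np.cos(t)])
def wid(p):return p
def res(p):
    out=[]
    for X,r in zip([(nb,.046),(yb,.046),(fb,.046)],R[-3:]):
        P=pt(p,X);(x0,z0),(x1,z1)=r;out.append((P[0]-(x0+(x1-x0)*(P[1]-z0)/(z1-z0))))
    return out
f=least_squares(res,[.0,.05,.2],x_scale=[.01,.01,.1]);p=f.x;print("O",p[:2],"tilt",np.degrees(p[2]),f.fun)
print("lip bottom",pt(p,(-.098,.006)),"lip top",pt(p,(-.098,.04)),"N",pt(p,(-.05,.046)),"foot",pt(p,(.05,0)),"TCP",case(q)[0],q[2])
E
```

```text
[array([228, 339]), array([228, 339]), array([228, 339]), array([225, 337]), array([225, 337]), array([225, 337])]
bands [-0.0921 -0.0435  0.0061  0.0422]
[[281.9  26.3]
 [283.6 110. ]
 [282.9 218.3]
 [280.8 305.4]]
O [0.0156707  0.05734657] tilt 27.46189185482539 [ 1.54737334e-15  4.09394740e-16 -9.78384040e-16]
lip bottom [-0.07405339  0.01747694] lip top [-0.08973278  0.04764574] N [-0.04990848  0.07510526] foot [0.06003659 0.0804045 ] TCP 0.03420780686775881 0.09460077738957189
```

The fit says the lip is on the slot bottom and well past the bridge, with the tilt above 20° and the grip square at flask x +34. I'll bring it down, held and centred, towards case (30, 0, 0.066), checking the force along the way.

Call:
move_arm --deltas '[[[0.001, 0.0005, 0.003, 0, 1], [0.002, 0.0005, 0.006, 0, 1], [0.003, 0.0005, 0.009, 0, 1], [0.003, 0.0005, 0.012, 0, 1], [0.003, 0.0005, 0.012, 0, 1]]]' --squeeze 25

```text
clock: 19.0
position: [0.5437, -0.2481, 0.0839]
ee_rot: [-0.0, -0.142, 0.99, 0.0]
contact_force: [0.5, 0.0, -2.8]
width: 0.05
gripper_force: 26.7
```

```bash
python3 - <<'E'
from m import *
s,w=meas();cv2.imwrite('pics/w14r.png',w);print(s["moment"],s["width"])
print(move([*cw(.030,0),.066],CTH,s))
E
```

```text
TCP [0.031  0.0007] 0.0842 [-1.000e-04 -1.415e-01  9.899e-01  1.000e-04] [-0.2  0.1 -2.9]
blue [252, 17, 61, 22, 773] [281.8  26.5] @62/85: [-0.0927  0.001 ] [-0.0883  0.001 ] [-0.0823  0.001 ]
blue [230, 105, 110, 12, 1010] [284.6 110. ] @62/85: [-0.0473  0.0025] [-0.0473  0.0023] [-0.0474  0.0021]
blue [244, 137, 78, 136, 1190] [282.9 218. ] @62/85: [0.0125 0.0016] [0.0066 0.0015] [-0.0014  0.0014]
blue [230, 300, 108, 11, 1004] [283.2 305.4] @62/85: [0.0717 0.0019] [0.06   0.0018] [0.0441 0.0016]
bridge [0, 150, 72, 44, 692] [-0.0256 -0.1332] [[-0.027, -0.1578], [-0.0239, -0.1012]]
bridge [220, 332, 123, 22, 1512] [0.0671 0.0012] [[0.0682, -0.0323], [0.0682, 0.0338]]
[-0.00059366 -0.13793997  0.02587254] 0.04990003863188252
(array([ 0.0013, -0.0009,  0.0227]), np.float64(-0.0), np.float64(-0.005923089476863478))
```

Call:
move_arm --deltas '[[[0.0, -0.0005, 0.003, 0, 1], [0.0, -0.0008, 0.006, 0, 1], [0.001, -0.0008, 0.009, 0, 1], [0.001, -0.0008, 0.012, 0, 1], [0.001, -0.0008, 0.012, 0, 1]]]' --squeeze 25

```text
clock: 19.6
position: [0.5459, -0.2505, 0.0795]
ee_rot: [0.003, -0.141, 0.99, -0.002]
contact_force: [-1.9, 1.0, 18.1]
width: 0.0497
gripper_force: 22.9
```

```bash
python3 - <<'E'
from m import *
s,w=meas();cv2.imwrite('pics/w15r.png',w);print(s["moment"],s["width"])
print(move([*cw(.030,0),.066],CTH,s))
E
```

```text
TCP [ 0.0324 -0.0021] 0.0796 [ 0.0032 -0.1412  0.99   -0.0025] [-2.6  1.3 18.2]
blue [253, 15, 62, 19, 739] [283.3  23.8] @62/85: [-0.0913 -0.0012] [-0.0868 -0.0012] [-0.0808 -0.0012]
blue [230, 104, 112, 12, 1080] [284.6 108.8] @62/85: [-0.0464 -0.0006] [-0.0465 -0.0006] [-0.0466 -0.0007]
blue [242, 136, 80, 139, 1249] [281.9 217.3] @62/85: [ 0.012 -0.002] [ 0.006 -0.002] [-0.0021 -0.0018]
blue [230, 302, 109, 10, 990] [283.7 306.8] @62/85: [ 0.0714 -0.0009] [ 0.0594 -0.001 ] [ 0.0431 -0.001 ]
bridge [0, 70, 104, 41, 1680] [-0.0639 -0.1113] [[-0.0704, -0.1486], [-0.0592, -0.0785]]
bridge [69, 229, 100, 39, 649] [ 0.0156 -0.0781] [[0.0174, -0.1126], [0.0147, -0.0536]]
bridge [221, 335, 122, 21, 1522] [ 0.0664 -0.0005] [[0.0676, -0.0337], [0.0674, 0.03]]
[ 0.26890171  0.28208926 -0.22413805] 0.04970532238675276
(array([0.0031, 0.0028, 0.0169]), np.float64(-0.0003), np.float64(-0.038744522182226494))
```

Contact is now about 21 N, with the foot's lower edge at case x of about 58. That's probably touching the end wall's edge at +56. I'll relax the push and slide the flask 6 mm towards −x.

Call:
move_arm --deltas '[[[0, 0, -0.002, 0, 1], [0, 0, -0.004, 0, 1], [0.003, 0.001, -0.004, 0, 1], [0.006, 0.001, -0.004, 0, 1], [0.008, 0.001, -0.003, 0, 1], [0.008, 0.001, -0.002, 0, 1], [0.008, 0.001, -0.002, 0, 1]]]' --squeeze 25

```text
clock: 20.4
position: [0.54, -0.2492, 0.0773]
ee_rot: [0.003, -0.141, 0.99, 0.0]
contact_force: [7.6, 3.6, 3.7]
width: 0.0494
gripper_force: 26.9
```

```bash
python3 - <<'E'
from m import *
s,w=meas();cv2.imwrite('pics/w16r.png',w);print(s["moment"],s["width"])
print(move([*cw(.025,0),.066],CTH,s))
E
```

```text
TCP [0.027  0.0008] 0.0773 [ 3.200e-03 -1.408e-01  9.900e-01  1.000e-04] [7.5 3.6 2.1]
blue [252, 12, 63, 31, 857] [282.9  22.7] @62/85: [-0.0966  0.0018] [-0.0921  0.0018] [-0.086   0.0017]
blue [230, 103, 111, 12, 1047] [285.1 108.2] @62/85: [-0.052   0.0028] [-0.0521  0.0026] [-0.0522  0.0024]
blue [242, 136, 80, 139, 1217] [281.6 219.5] @62/85: [0.0071 0.001 ] [0.001 0.001] [-0.0073  0.001 ]
blue [230, 302, 109, 11, 1005] [284.5 307.1] @62/85: [0.0647 0.0027] [0.0526 0.0025] [0.0363 0.0023]
bridge [0, 84, 112, 32, 1340] [-0.0643 -0.1018] [[-0.0709, -0.1424], [-0.0602, -0.07]]
bridge [221, 343, 121, 18, 1424] [0.0648 0.0021] [[0.0659, -0.0309], [0.066, 0.0325]]
[ 0.56600836 -0.82959812 -0.08213854] 0.049788641928818524
(array([ 0.0026, -0.001 ,  0.0141]), np.float64(-0.0008), np.float64(-0.09270568377197135))
```

The lip now touches the slot's end, so x is in the right window (foot at about 53). I'll press down while held, easing +x as it levels.

Call:
move_arm --deltas '[[[-0.001, -0.0005, 0.002, 0, 1], [-0.001, -0.0008, 0.004, 0, 1], [-0.002, -0.0008, 0.006, 0, 1], [-0.002, -0.0008, 0.008, 0, 1], [-0.003, -0.0008, 0.01, 0, 1], [-0.003, -0.0008, 0.01, 0, 1]]]' --squeeze 25

```text
clock: 21.1
position: [0.5421, -0.2494, 0.0704]
ee_rot: [0.003, -0.141, 0.99, -0.0]
contact_force: [4.5, 3.6, 8.1]
width: 0.0494
gripper_force: 27.5
```

```bash
python3 - <<'E'
from m import *
s,w=meas();cv2.imwrite('pics/w17r.png',w);print(s["moment"],s["width"])
E
```

```text
TCP [0.029 0.   ] 0.0703 [ 2.900e-03 -1.411e-01  9.900e-01 -3.000e-04] [4.3 4.1 7.5]
blue [249, 4, 66, 33, 949] [281.6  15.5] @62/85: [-0.0966  0.0003] [-0.0917  0.0003] [-0.0851  0.0003]
blue [230, 102, 113, 11, 1127] [285.5 106.8] @62/85: [-0.0508  0.0021] [-0.0508  0.0019] [-0.0508  0.0017]
blue [242, 136, 80, 141, 1316] [281.2 218.6] @62/85: [ 0.0061 -0.    ] [-0.  0.] [-0.0083  0.0001]
blue [230, 304, 109, 10, 960] [284.2 308.8] @62/85: [0.0629 0.0016] [0.0507 0.0015] [0.0342 0.0013]
bridge [0, 78, 99, 35, 1353] [-0.0636 -0.0991] [[-0.0696, -0.1354], [-0.0599, -0.0732]]
bridge [223, 348, 118, 14, 1321] [0.0636 0.0009] [[0.0646, -0.0292], [0.0647, 0.0298]]
[ 0.54093864 -0.42804947 -0.01379346] 0.04961436458846448
```

Pressing in smoothly, 11 N in total. I'll shift +y by about 1 mm to null the side force and continue down to about 0.066.

Call:
move_arm --deltas '[[[-0.001, 0.001, 0.001, 0, 1], [-0.001, 0.0015, 0.003, 0, 1], [-0.002, 0.0015, 0.005, 0, 1], [-0.002, 0.0015, 0.006, 0, 1], [-0.002, 0.0015, 0.006, 0, 1]]]' --squeeze 25

```text
clock: 21.7
position: [0.5433, -0.2486, 0.0655]
ee_rot: [0.003, -0.141, 0.99, -0.001]
contact_force: [4.3, 1.6, 7.9]
width: 0.0492
gripper_force: 27.6
```

```bash
python3 - <<'E'
from m import *
s,w=meas();cv2.imwrite('pics/w18r.png',w);print(s["moment"],s["width"])
E
```

```text
TCP [0.0304 0.0004] 0.0654 [ 0.0028 -0.1414  0.9899 -0.0011] [4.2 2.1 7.7]
blue [248, 0, 67, 30, 1005] [280.9  10.6] @62/85: [-0.0964  0.0002] [-0.0912  0.0003] [-0.0841  0.0004]
blue [230, 101, 114, 12, 1221] [286.2 106.2] @62/85: [-0.0497  0.0026] [-0.0497  0.0024] [-0.0496  0.0022]
blue [242, 136, 80, 142, 1294] [281. 222.] @62/85: [0.0075 0.0001] [0.0013 0.0002] [-0.0072  0.0003]
blue [230, 305, 109, 10, 994] [284.  309.4] @62/85: [0.0612 0.0018] [0.049  0.0017] [0.0325 0.0016]
bridge [0, 77, 95, 34, 1361] [-0.0622 -0.0952] [[-0.068, -0.1298], [-0.0589, -0.0719]]
bridge [55, 239, 107, 42, 755] [ 0.012  -0.0737] [[0.0143, -0.1089], [0.0107, -0.0492]]
bridge [224, 352, 116, 13, 1021] [0.0623 0.0012] [[0.0634, -0.0273], [0.0633, 0.0287]]
[ 0.2262889  -0.41705754  0.03221164] 0.04935093204934912
```

It's held square, and about 11 N pushes it in. I'll open just a little so the fingers still flank the flask, move up about 12 mm, and regrip higher.

Call:
move_arm --deltas '[[[0, 0, -0.003, 0, 0.3], [0, 0, -0.003, 0, -0.3], [0, 0, -0.003, 0, -0.32], [0, 0, -0.009, 0, -0.32], [0, 0, -0.015, 0, -0.32], [0, 0, -0.018, 0, -0.32], [0, 0, -0.018, 0, -0.32], [0, 0, -0.018, 0, 1], [0, 0, -0.018, 0, 1], [0, 0, -0.018, 0, 1]]]' --squeeze 20

```text
clock: 22.8
position: [0.5412, -0.2487, 0.0781]
ee_rot: [0.0, -0.141, 0.99, -0.0]
contact_force: [2.0, -1.2, -1.2]
width: 0.0492
gripper_force: 24.3
```

```bash
python3 - <<'E'
from m import *
s,w=meas();cv2.imwrite('pics/w19r.png',w);print(s["moment"],s["width"],s["gripper_force"])
E
```

```text
TCP [0.0284 0.0009] 0.0781 [ 5.000e-04 -1.415e-01  9.899e-01 -4.000e-04] [ 2.3 -0.8 -1.2]
blue [250, 11, 62, 30, 868] [280.6  21.4] @62/85: [-0.0965  0.0006] [-0.0919  0.0006] [-0.0856  0.0007]
blue [230, 106, 108, 10, 996] [283.  110.3] @62/85: [-0.0498  0.0018] [-0.0499  0.0017] [-0.05    0.0016]
blue [245, 138, 74, 131, 1083] [280.8 215.7] @62/85: [0.0065 0.0006] [0.0006 0.0006] [-0.0072  0.0007]
blue [230, 294, 104, 9, 835] [281.8 298.4] @62/85: [0.0597 0.0011] [0.0485 0.0011] [0.0332 0.0011]
bridge [0, 66, 102, 48, 1827] [-0.0664 -0.108 ] [[-0.0725, -0.1438], [-0.0618, -0.0758]]
bridge [0, 157, 95, 45, 932] [-0.0252 -0.1206] [[-0.0266, -0.1517], [-0.0237, -0.0834]]
bridge [57, 277, 100, 37, 795] [ 0.0372 -0.0884] [[0.0417, -0.127], [0.0347, -0.0602]]
bridge [221, 341, 122, 20, 1482] [0.0656 0.003 ] [[0.0668, -0.0307], [0.0668, 0.0332]]
[-0.41842013 -0.34808119 -0.17652582] 0.04947773588385613 24.309299290180206
```

It stayed square (width 49.4 mm) and centred. Pressing down again in the higher grip.

Call:
move_arm --deltas '[[[-0.001, 0, 0.003, 0, 1], [-0.001, 0, 0.006, 0, 1], [-0.002, 0, 0.009, 0, 1], [-0.002, 0, 0.012, 0, 1], [-0.003, 0, 0.015, 0, 1], [-0.003, 0, 0.018, 0, 1], [-0.003, 0, 0.018, 0, 1]]]' --squeeze 25

```text
clock: 23.6
position: [0.5455, -0.2478, 0.0658]
ee_rot: [0.003, -0.142, 0.99, -0.001]
contact_force: [2.7, 1.3, 8.2]
width: 0.0493
gripper_force: 27.7
```

```bash
python3 - <<'E'
from m import *
s,w=meas();cv2.imwrite('pics/w20r.png',w);print(s["moment"],s["width"],s["gripper_force"])
E
```

```text
TCP [0.0326 0.0005] 0.0658 [ 0.0027 -0.1416  0.9899 -0.001 ] [4.1 2.2 7.5]
blue [248, 0, 67, 24, 971] [281.    8.7] @62/85: [-0.0952  0.0004] [-0.0899  0.0004] [-0.0827  0.0005]
blue [230, 102, 112, 12, 1118] [285.3 107.5] @62/85: [-0.0469  0.0023] [-0.0469  0.0022] [-0.0469  0.002 ]
blue [244, 137, 75, 133, 1125] [280.8 216.8] @62/85: [0.0071 0.0002] [0.0011 0.0003] [-0.0069  0.0004]
blue [230, 295, 104, 8, 820] [280.9 298.4] @62/85: [0.056  0.0002] [0.0447 0.0003] [0.0293 0.0004]
bridge [0, 74, 94, 33, 1546] [-0.0616 -0.0963] [[-0.0674, -0.13], [-0.0581, -0.0724]]
bridge [0, 161, 71, 37, 628] [-0.024  -0.1177] [[-0.0249, -0.1373], [-0.0228, -0.0884]]
bridge [223, 349, 118, 14, 1332] [0.0634 0.001 ] [[0.0645, -0.0276], [0.0644, 0.0293]]
[ 0.12184134 -0.3761641   0.06649588] 0.04924745213571516 27.74487018585205
```

It followed with about 11 N, no slip. Now I'll release, rise, shut the fingers, and move over the foot end for the final press.

Call:
move_arm --deltas '[[[0, 0, -0.003, 0, 0.3], [0, 0, -0.003, 0, -0.3], [0, 0, -0.003, 0, -0.32], [0, 0, -0.015, 0, -0.32], [0, 0, -0.05, 0, -0.32], [0, 0, -0.075, 0, 1], [-0.007, 0, -0.075, 0, 1], [-0.007, 0, -0.075, 0, 1], [-0.007, 0, -0.075, 0, 1], [-0.007, 0, -0.075, 0, 1], [-0.007, 0, -0.075, 0, 1], [-0.007, 0, -0.075, 0, 1]]]' --squeeze 20

```text
clock: 24.9
position: [0.548, -0.2459, 0.123]
ee_rot: [-0.0, -0.141, 0.99, 0.0]
contact_force: [-0.5, -1.0, 0.2]
width: 0.0
gripper_force: 0.0
```

```bash
python3 - <<'E'
from m import *
s,w=meas();cv2.imwrite('pics/w21r.png',w);print(s["moment"],s["width"],s["gripper_force"]);print(move([*cw(.037,0),.09],CTH,s))
E
```

```text
TCP [0.0357 0.0016] 0.1232 [-4.000e-04 -1.415e-01  9.899e-01  3.000e-04] [-0.1  0.1 -0.8]
blue [255, 22, 49, 21, 553] [279.   29.8] @62/85: [-0.0958  0.0002] [-0.0916  0.0004] [-0.0859  0.0005]
blue [237, 99, 86, 7, 556] [279.1 101.8] @62/85: [-0.0478  0.0002] [-0.0474  0.0003] [-0.0469  0.0005]
blue [253, 123, 54, 97, 537] [279.3 180.8] @62/85: [0.0046 0.0003] [0.0007 0.0004] [-0.0044  0.0005]
blue [240, 241, 81, 6, 485] [279.9 243.5] @62/85: [0.0501 0.0006] [0.0426 0.0007] [0.0325 0.0008]
bridge [217, 46, 124, 39, 4340] [-0.0671  0.    ] [[-0.0681, -0.0322], [-0.0679, 0.033]]
[ 0.01522527 -0.0282077   0.02027873] 0.00013513720111967895 0.0
(array([-0.0016, -0.002 ,  0.0415]), np.float64(-0.0), np.float64(-0.005366671693477368))
```

The flask is straight and centred, with all its bands at y ≤ 0.8 mm and the bridge at y 0.0. I'll press gently at case x +37.

Call:
move_arm --deltas '[[[-0.002, -0.001, 0.02, 0, 1], [-0.002, -0.001, 0.04, 0, 1], [-0.002, -0.001, 0.046, 0, 1], [-0.002, -0.001, 0.05, 0, 1], [-0.002, -0.001, 0.053, 0, 1], [-0.002, -0.001, 0.053, 0, 1]]]'

```text
clock: 25.6
position: [0.5505, -0.2466, 0.082]
ee_rot: [0.0, -0.142, 0.99, -0.0]
contact_force: [-1.5, 0.7, 0.7]
width: -0.0001
gripper_force: 0.3
```

Call:
move_arm --deltas '[[[0, 0, 0.002, 0, 1], [0, 0, 0.004, 0, 1], [0, 0, 0.005, 0, 1], [0, 0, 0.005, 0, 1]]]'

```text
clock: 26.0
position: [0.5516, -0.2465, 0.079]
ee_rot: [0.002, -0.141, 0.99, -0.001]
contact_force: [0.3, 1.6, 4.7]
width: 0.0001
gripper_force: 2.8
```

Contact. I'll continue in small steps.

Call:
move_arm --deltas '[[[0, 0, 0.002, 0, 1], [0, 0, 0.004, 0, 1], [0, 0, 0.005, 0, 1], [0, 0, 0.005, 0, 1]]]'

```text
clock: 26.4
position: [0.5526, -0.2463, 0.0753]
ee_rot: [0.003, -0.141, 0.99, -0.001]
contact_force: [1.4, 3.3, 6.2]
width: -0.0003
gripper_force: 3.1
```

Call:
move_arm --deltas '[[[0, 0, 0.002, 0, 1], [0, 0, 0.004, 0, 1], [0, 0, 0.005, 0, 1], [0, 0, 0.005, 0, 1]]]'

```text
clock: 26.8
position: [0.5532, -0.2461, 0.0715]
ee_rot: [0.004, -0.141, 0.99, -0.001]
contact_force: [3.5, 3.3, 6.4]
width: 0.0
gripper_force: 3.3
```

Call:
move_arm --deltas '[[[0, 0, 0.001, 0, 1], [0, 0, 0.0025, 0, 1], [0, 0, 0.003, 0, 1], [0, 0, 0.003, 0, 1]]]'

```text
clock: 27.2
position: [0.5534, -0.2462, 0.0698]
ee_rot: [0.004, -0.141, 0.99, -0.001]
contact_force: [2.3, 3.8, 9.7]
width: 0.0003
gripper_force: 5.1
```

Call:
move_arm --deltas '[[[0, 0, 0.001, 0, 1], [0, 0, 0.002, 0, 1], [0, 0, 0.002, 0, 1]]]'

```text
clock: 27.5
position: [0.5536, -0.2462, 0.069]
ee_rot: [0.004, -0.141, 0.99, -0.001]
contact_force: [0.8, 4.6, 14.7]
width: 0.0001
gripper_force: 7.3
```

The force is climbing at the bottom's stiffness, with the tip at about 61–62 mm, so it's home. I'll back off and verify.

Call:
move_arm --deltas '[[[0, 0, -0.01, 0, 1], [0, 0, -0.06, 0, 1], [0.03, 0, -0.12, 0, 1], [0.03, 0, -0.14, 0, 1], [0.03, 0, -0.14, 0, 1], [0.03, 0, -0.14, 0, 1], [0.03, 0, -0.14, 0, 1], [0.03, 0, -0.14, 0, 1]]]'

```text
clock: 28.3
position: [0.5265, -0.2525, 0.1755]
ee_rot: [-0.001, -0.142, 0.99, 0.001]
contact_force: [-0.2, 0.0, -0.6]
width: 0.0002
gripper_force: 0.0
```

```bash
cat > v.py <<'E'
from m import *
s,w=meas();cv2.imwrite('pics/w22r.png',w)
g=cv2.cvtColor(w,cv2.COLOR_BGR2HSV);b=((g[...,0]>105)&(g[...,0]<130)&(g[...,1]>100)&(g[...,2]>50)).astype(np.uint8);b[:,:230]=0;b[:,335:]=0
n,l,st,c=cv2.connectedComponentsWithStats(b);K=[(k,x) for k,x in zip(st,c) if 80<k[4]<5000 and k[2]>50 and k[3]<25]
for k,x in K: # both ends of a band: y span at z 62
    print(k.tolist(),[case(wristray((k[0]+e*k[2],x[1]),.062,s)).round(4).tolist() for e in(0,1)])
a=manip.get_image("top")[:,:,::-1];cv2.imwrite("pics/top9r.png",a)
sc=manip.get_image("scene")[:,:,::-1];cv2.imwrite("pics/s9r.png",sc)
E
python3 v.py
```

```text
TCP [0.0132 0.0013] 0.1756 [-0.0011 -0.1417  0.9899  0.001 ] [-0.2 -0.1 -0.4]
blue [259, 67, 41, 12, 378] [278.5  72.4] @62/85: [-0.0957 -0.0007] [-0.0938 -0.0006] [-0.0912 -0.0004]
blue [246, 134, 67, 6, 318] [279.5 136.3] @62/85: [-0.0435  0.0001] [-0.0449  0.0001] [-0.0468  0.0002]
blue [260, 153, 40, 71, 268] [278.8 193.9] @62/85: [ 0.005  -0.0006] [ 0.0005 -0.0005] [-0.0057 -0.0004]
blue [250, 239, 60, 4, 220] [281.1 240.6] @62/85: [0.0476 0.0013] [0.0404 0.0013] [0.0305 0.0013]
bridge [232, 92, 95, 29, 2656] [-0.0675  0.    ] [[-0.0681, -0.0324], [-0.068, 0.0328]]
[246, 134, 67, 6, 318] [[-0.0451, -0.0254], [-0.0451, 0.0256]]
[250, 239, 60, 4, 220] [[0.0404, -0.0245], [0.0405, 0.0253]]
```

Band spacing is 85.3 mm against 85.7 expected, and both bands are about 50 mm wide at z 62 mm. That fits the flask lying flat. A light touch at mid-body will check the neck end is down too.

Call:
move_arm --deltas '[[[0.02, -0.001, 0.05, 0, 1], [0.03, -0.001, 0.1, 0, 1], [0.03, -0.001, 0.12, 0, 1], [0.03, -0.001, 0.127, 0, 1], [0.03, -0.001, 0.129, 0, 1], [0.03, -0.001, 0.129, 0, 1]]]'

```text
clock: 29.1
position: [0.5053, -0.261, 0.0748]
ee_rot: [0.001, -0.142, 0.99, -0.001]
contact_force: [0.3, 0.6, 0.9]
width: 0.0
gripper_force: 0.0
```

Call:
move_arm --deltas '[[[0, 0, 0.001, 0, 1], [0, 0, 0.003, 0, 1], [0, 0, 0.004, 0, 1], [0, 0, 0.004, 0, 1]]]'

```text
clock: 29.5
position: [0.5044, -0.2606, 0.0711]
ee_rot: [0.0, -0.142, 0.99, -0.0]
contact_force: [0.1, -0.7, 0.4]
width: 0.0
gripper_force: 0.0
```

Call:
move_arm --deltas '[[[0, 0, 0.001, 0, 1], [0, 0, 0.0025, 0, 1], [0, 0, 0.003, 0, 1]]]'

```text
clock: 29.8
position: [0.5044, -0.2607, 0.0692]
ee_rot: [0.0, -0.142, 0.99, -0.0]
contact_force: [-1.0, 1.2, 6.7]
width: -0.0002
gripper_force: 3.5
```

Call:
move_arm --deltas '[[[0, 0, -0.01, 0, 1], [0, 0, -0.06, 0, 1], [0, 0, -0.12, 0, 1], [0.02, 0, -0.2, 0, 1], [0.02, 0, -0.24, 0, 1], [0.02, 0, -0.24, 0, 1], [0.02, 0, -0.24, 0, 1]]]'

```text
clock: 30.5
position: [0.4893, -0.2654, 0.2621]
ee_rot: [0.001, -0.141, 0.99, -0.001]
contact_force: [-0.7, 0.6, -0.9]
width: 0.0
gripper_force: 0.0
```

The top is at 62 mm at mid-body (stiff contact) and was 61–62 mm at the foot, so the flask lies flat and home. The arm is clear, so I'm handing it in.

```bash
python3 -c "
from rig import manip
print(manip.sign_off())"
```

```text
the job is handed in; nothing more can be done
None
```

The flask lies flat and fully home in its cutout with its neck under the bridge. After one release it rolled and wedged on a bulge, so I regripped and squared it. Peak push was about 21 N while it was held and about 15 N on the final press; I handed it in at about 30 s with the arm clear of everything.

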